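Fit a shelf-edge label holder into its sprung pocket and hold it home

ROBOT

A 7-joint arm with a two-finger parallel gripper is mounted at the origin on a cart in front of the work surface, level with it; the furniture and walls round the work are solid. World frame = base frame: x ahead of the robot, y to its left, z up, the work surface at z = 0. Lengths are in m, angles in rad, forces in N, time in s.
With the tool pointing down it reaches from about 0.4 to 0.85 m from the base axis. Payload 10.4 kg.
Tool frame: the origin (TCP) lies midway between the tips of the shut fingers; the grasp point (between the pads) lies 19 mm behind it; z points along the fingers, x is the direction in which the jaws open and shut, and the axes are right-handed (so a half turn about z gives the same grasp; the last joint's range is limited). The gripper opens to 85 mm and grips with 20 to 120 N. Pads are 22 mm wide; open, the fingers measure 114 mm over their backs; the gripper's body (76 mm by 85 mm) begins 54 mm behind the grasp point. The pads swing forward as they close: fully open they stand 13 mm farther back than shut.
Start: joints at [-1.282, 0.332, -0.065, 1.46, 0.022, 1.35, -0.088], TCP at [0.192, 0.595, 0.231] pointing down, gripper open.
Joint ranges: [-2.6, 2.6], [-0.5, 2.12], [-1.47, 1.34], [0.16, 2.42], [-1.27, 4.41], [0.06, 2.06], [-2.6, 2.6]. Speed limits (rad/s): [2.22, 2.22, 2.79, 2.79, 3.14, 3.14, 3.14].

INTERFACE

Orientations are given as a unit quaternion [x, y, z, w].
In Python, from workcell import monitor, eyes, ticket, models gives the robot as it stands.
- The arm moves only by the tool servo_tool, never from a script. Its argument "motion" is a list of rows, each a list of 7 numbers: the opening, from 0 (shut) to 1 (fully open), then the shift along the tool's x, y, z in m, then the turn, a rotation vector about the tool's x, y, z in degrees. In form: [[fingers, tx, ty, tz, rx, ry, rz], ...]. A call has 1 to 20 rows; each row is the pose to reach, as a shift and turn from the pose commanded when the call began, along the tool's axes at that moment; what a row does not reach only later rows make up. A row lasts 1/8 s, in which the tool goes at most 62.5 mm and 10.7 degrees, less where a joint would pass 70% of its speed; a pose out of reach is approached as far as the arm can. A call with a gripper value outside its range is refused whole. The fingers move at their own pace and stop on an object; "grip_force" is the grip in N (left out, the last holds). Time passes only in rows, so rows that repeat a pose let the fingers close. It gives the time, the measured TCP pose, the force and the opening at its end, in the units of the state.
- monitor.get_obs(): the state, without advancing time (a new reading comes with each control period).
- eyes.camera(name): name is "side" or "top" or "wrist"; returns (picture, depth): 480x640x3 uint8, blue, green, red; 480x640 float32, m along the optical axis (not along the pixel's ray), 0 where there is no reading.
- eyes.camera_info(name): a dict with "intrinsics" (3x3 intrinsics, pixels), "extrinsics" (4x4, takes a point from world to camera coordinates); the wrist camera has in their place "tool_from_camera" (4x4, takes a point from camera to tool coordinates, whose origin is the TCP and whose axes are the tool frame's). Camera axes: x right, y down, z forward; pixel columns grow to the right and rows downward; lengths in m; the calibration is good to about 2 mm. A picture is of the moment at which its call begins: read the wrist's pose just before it. camera_info takes no time and is no camera call.
- ticket.hand_in(): hands the job in, once; it reports no verdict.
Trained networks look in the newest picture that a camera, given by its name, has taken for a name from the list of things; names that differ only in an ending like _2 or _b are one class to them, and where a whole thing is asked for, a point or a joint stands for the part that bears it (a point fixed in the world has none). Each returns a list of dicts, best first, with "confidence" (0 to 1); they miss things now and then, are a little off and sometimes report something else, mostly with a low value. They report only what shows in the picture. A call takes as long as a camera call. They do not tell look-alikes from the thing itself.
- models.boxes_of(camera, thing): "point" ([x, y, z] in m, in the coordinates of the camera as it stood for that picture, good to about 4 mm: the middle of the surface that is visible of it).
The state is a dict: "clock": time; "joint_pos": joint angles; "joint_velocities": joint speeds; "tau": joint torques, N m; "position": TCP position; "ee_rot": TCP orientation; "ft_force": force on the tool from outside, world axes, zero at the start; "torque": the same for the moment, N m; "grip_width": opening from 0.0 (shut) to 1.0 (fully open).
Only numpy, scipy, OpenCV 4.12 (cv2) and the standard library are available. Lean on these libraries where they do the work, as an engineer would, in place of code of your own. Each camera call takes 0.05 s, during which the arm holds its last target. There are 200 camera calls.

TASK

Pull the tall label holder (the one with the label window) straight up out of the grey upright caddy, and push its blade down behind the front lip of the low sample shelf, into the empty sprung pocket in the middle, with the label side facing out, away from the shelf. Press it fully home against the spring and finish while still holding it pressed down, upright, for it would spring back if let go. Leave the plain strip in the caddy, and do not disturb the vials, the beaker or the petri dish.

Things in the scene. Friction and masses are not known exactly. Their poses are not given: they have to be found in the camera images.
- label_holder: white plastic, 160 mm tall, 60 g. Origin: middle of its lower edge; z up, y along its width, -x the label side. Blade 36 mm wide (y), 6 thick (x), to z = 70 mm; window z = 70 to 114, 50 wide, x = -7 to +3, paper label on its -x side; ribbed grip tab z = 114 to 160, 26 wide, 10 thick. Starts upright in either well of the caddy, lower edge 10 mm above the worktop, -x as the caddy's -x
- grip_tab (a point): where to grip the label holder: middle of the grip tab, 140 mm above the lower edge, on the blade's middle plane. The tab is 10 mm thick along the holder's x
- blank_strip: plain off-white blanking strip with no window and no tab, 36 mm wide, 6 mm thick, 95 mm tall, standing in the caddy's other well, its top 105 mm above the worktop; origin at the centre of its lower edge. It stays there
- caddy: fixed grey plastic block, 50 x 150 mm and 70 mm tall on a 66 x 166 mm foot; origin at the centre of its underside, z up, long side along y. Two upright wells, 10 mm (x) by 42 mm (y) and 60 mm deep, at y = -40 and +40 mm, open at the top
- sample_shelf: fixed low shelf, 100 mm deep (x), 200 wide (y), 60 tall; thin rail along its rear to z = 81 mm. Origin: middle of its underside, on the worktop; -x is the front. Along the front stands a lip (3 mm thick, z = 4 to 40 mm, inner face x = -50 mm) before the shelf's front face (x = -40 mm, up to z = 60 mm): a 10 mm gap open at the top, the lip's upper edge flared out to x = -59 mm, z = 51 mm
- pocket_mouth (a point): the pocket: the empty middle part of the gap behind the lip, between two grey cheeks 46 mm apart (left and right of them paper labels fill the gap). This point is the middle of its mouth, level with the lip's upright top: x = -45, y = 0, z = 40 mm in the shelf's frame. The pocket's axes are the shelf's
- clip_bar (a joint): sprung steel bar at the bottom of the pocket, pressed down by the holder's lower edge: 0 = up (top of bar 20 mm above the worktop), 0.010 m = fully down on a hard stop (10 mm above the worktop). The spring pushes back with about 4 N at 0 and 12 N at 0.010 m
- vial_a: white-capped glass vial, 17 mm across, 40 mm tall, standing on the left rear (+y) part of the sample shelf's board; origin at the centre of its base
- vial_b: the same, on the right rear (-y) part of the board
- beaker: empty glass beaker, 52 mm across, 69 mm tall, on the worktop; origin at the centre of its base
- petri: closed petri dish, 60 mm across, 14 mm tall, on the worktop; origin at the centre of its base
Things that resemble listed ones, but are neither listed nor needed, are in the scene too. There is more than one size of the label_holder; the job needs the middle-sized.

How it is judged:
On the way, in this order (a step that is already met when the one before it is completed fails the run):
1. the label holder is lifted clear of the caddy, held by the fingers (z of label_holder in the frame of caddy above 0.075 m and contact force between the fingers and label_holder above 1 N), for 0.1 s.
2. its blade is behind the lip, in the pocket, label side out (z of label_holder in the frame of sample_shelf below 0.03 m and x of label_holder in the frame of sample_shelf between -0.0485 and -0.0415 m and y of label_holder in the frame of sample_shelf between -0.008 and 0.008 m and angle between the y axis of label_holder and the y axis of sample_shelf, either way round below 0.15 rad and angle between label_holder's own z axis and vertical below 0.12 rad and x of sample_shelf in the frame of label_holder above 0.02 m), for 0.1 s.
At the end, for the whole second after the job is handed in: fingers still on the label holder, which at rest presses the bar 8 of its 10 mm or more down (over 5 N), its lower edge in the pocket (3.5 mm of the gap's middle plane, 8 mm sideways), upright to 0.12 rad, square to 0.15 rad, label side out; plain strip moved under 20 mm (value of joint clip_bar above 0.008 m and contact force between label_holder and sample_shelf above 5 N and contact force between the fingers and label_holder above 2 N and x of label_holder in the frame of sample_shelf between -0.0485 and -0.0415 m and y of label_holder in the frame of sample_shelf between -0.008 and 0.008 m and angle between the y axis of label_holder and the y axis of sample_shelf, either way round below 0.15 rad and angle between label_holder's own z axis and vertical below 0.12 rad and x of sample_shelf in the frame of label_holder above 0.02 m and linear speed of label_holder below 0.02 m/s and distance of blank_strip from where it was at the start of the episode below 0.02 m); the arm keeps its last pose, push and grip.
It fails at once if the plain strip is moved by more than 20 mm (distance of blank_strip from where it was at the start of the episode above 0.02 m).
It fails at once if the left vial is moved by more than 30 mm (distance of vial_a from where it was at the start of the episode above 0.03 m).
It fails at once if the right vial is moved by more than 30 mm (distance of vial_b from where it was at the start of the episode above 0.03 m).
It fails at once if the beaker is moved by more than 30 mm (distance of beaker from where it was at the start of the episode above 0.03 m).
It fails at once if the petri dish is moved by more than 30 mm (distance of petri from where it was at the start of the episode above 0.03 m).
It also fails if it takes over 42 s, if anything falls off the work surface, if the arm or the gripper's body presses on something with over 40 N, if the wrist force passes 120 N, or if a joint passes its speed limit or range.

## Working session

There is one attempt and no reset: what is moved stays moved. The work goes in short steps, Python scripts to look and compute and a tool call to move; the robot and the scene stay as the last step left them, time stands still between calls to the robot, and variables do not carry over. Pictures are saved under pics/ and viewed, about 8 in all and at most 12, crops included, and the job is handed in when it is done.

Besides the shell and the picture viewer there is one more tool, called after "Request:" by a JSON object that holds its "fn" and its "kwargs". servo_tool: Moves the arm, as the interface text tells. Its arguments: {"type":"object","properties":{"motion":{"type":"array"},"grip_force":{"type":"number"}},"required":["motion"]}

```bash
mkdir -p pics
cat > h.py <<'E'
import numpy as np, cv2
from scipy.spatial.transform import Rotation as R
from workcell import monitor, eyes, ticket, models
def tool():
    o=monitor.get_obs(); T=np.eye(4); T[:3,:3]=R.from_quat(o["ee_rot"]).as_matrix(); T[:3,3]=o["position"]; return T
def look(n):
    W=tool(); im,d=eyes.camera(n); c=eyes.camera_info(n)
    Twc = W@np.array(c["tool_from_camera"]) if n=="wrist" else np.linalg.inv(np.array(c["extrinsics"]))
    return im,d,np.array(c["intrinsics"]),Twc
def w(p,T): return T[:3,:3]@np.array(p)+T[:3,3]
def pix(u,v,z,K,T): return w(z*np.linalg.inv(K)@[u,v,1],T)
def proj(p,K,T):
    q=K@(np.linalg.inv(T)@[*p,1])[:3]; return q[:2]/q[2]
def cloud(d,K,T):
    v,u=np.mgrid[:480,:640]; P=np.stack([(u-K[0,2])/K[0,0]*d,(v-K[1,2])/K[1,1]*d,d],-1)
    X=P@T[:3,:3].T+T[:3,3]; X[d<=0]=np.nan; return X
E
python3 - <<'E'
from h import *
o=monitor.get_obs(); print(o["clock"],o["position"],o["ee_rot"])
for n in ["top","side"]:
    im,d,K,T=look(n); cv2.imwrite(f"pics/{n}0.png",im); np.savez(f"{n}0.npz",im=im,d=d,K=K,T=T)
    print(n,"cam at",T[:3,3].round(3))
    for t in ["label_holder","grip_tab","blank_strip","caddy","sample_shelf","pocket_mouth","vial_a","beaker","petri"]:
        for b in models.boxes_of(n,t): print(t,round(b["confidence"],2),w(b["point"],T).round(3),proj(w(b["point"],T),K,T).round())
E
```

```text
0.0 [0.19158992 0.59452834 0.23050868] [ 8.08296368e-01  5.88775422e-01 -5.49269755e-04  4.25710927e-04]
top cam at [0.463 0.309 1.058]
label_holder 0.94 [0.466 0.548 0.136] [155. 303.]
label_holder 0.69 [0.57  0.363 0.079] [274. 241.]
label_holder 0.58 [0.485 0.419 0.122] [238. 291.]
grip_tab 0.68 [0.47  0.545 0.141] [156. 301.]
grip_tab 0.58 [0.484 0.419 0.125] [238. 291.]
blank_strip 0.66 [0.485 0.416 0.122] [240. 291.]
blank_strip 0.58 [0.486 0.343 0.102] [286. 290.]
caddy 0.78 [0.484 0.375 0.07 ] [267. 292.]
sample_shelf 0.77 [0.478 0.115 0.062] [418. 294.]
sample_shelf 0.59 [0.486 0.343 0.106] [285. 290.]
pocket_mouth 0.84 [0.478 0.113 0.059] [419. 294.]
beaker 0.81 [0.693 0.162 0.028] [386. 176.]
petri 0.84 [0.585 0.227 0.01 ] [351. 237.]
side cam at [ 0.419 -0.49   0.507]
label_holder 0.64 [0.461 0.549 0.119] [255. 193.]
label_holder 0.63 [0.567 0.357 0.06 ] [317. 255.]
label_holder 0.54 [0.481 0.411 0.124] [269. 215.]
grip_tab 0.91 [0.464 0.55  0.116] [256. 194.]
grip_tab 0.91 [0.569 0.356 0.06 ] [318. 255.]
grip_tab 0.68 [0.479 0.409 0.126] [269. 215.]
blank_strip 0.67 [0.483 0.411 0.126] [270. 214.]
blank_strip 0.45 [0.487 0.327 0.089] [277. 251.]
caddy 0.61 [0.475 0.317 0.058] [271. 269.]
sample_shelf 0.68 [0.48  0.059 0.059] [289. 360.]
sample_shelf 0.48 [0.482 0.409 0.127] [270. 214.]
pocket_mouth 0.76 [0.478 0.062 0.062] [288. 356.]
vial_a 0.76 [0.509 0.051 0.085] [311. 346.]
vial_a 0.5 [0.493 0.176 0.085] [289. 297.]
petri 0.72 [0.58  0.223 0.016] [337. 313.]
```

Run:
```python
from h import *
for n,(x0,y0,x1,y1) in {"top":(130,150,530,400),"side":(200,150,440,420)}.items():
    z=np.load(n+"0.npz"); im=z["im"][y0:y1,x0:x1]; s=min(800/(x1-x0),600/(y1-y0))
    cv2.imwrite(f"pics/{n}crop.png",cv2.resize(im,None,fx=s,fy=s,interpolation=cv2.INTER_CUBIC)); print(n,s)
z=np.load("top0.npz"); X=cloud(z["d"],z["K"],z["T"])
def rect(m,n):
    p=X[m][:,:2].astype(np.float32); c,s,a=cv2.minAreaRect(p); print(n,len(p),np.round(c,4),np.round(s,4),round(a,2),"z",np.median(X[m][:,2]).round(4))
x,y,h=X[...,0],X[...,1],X[...,2]
C=(y>.25)&(y<.5)&(x>.42)&(x<.54)
rect(C&(abs(h-.07)<.004),"caddy top")
rect(C&(abs(h-.105)<.005),"strip")
rect(C&(h>.155),"tab")
S=(y>-.05)&(y<.25)&(x>.38)&(x<.62)
rect(S&(abs(h-.06)<.004),"board"); rect(S&(abs(h-.081)<.004),"rail/ z81"); rect(S&(h>.092),"vials"); rect(S&(abs(h-.045)<.006),"lip")
```

```text
top 2.0
side 2.2222222222222223
caddy top 2086 [0.4849 0.3831] [0.05   0.1493] 0.76 z 0.0698
strip 87 [0.4849 0.3618] [0.0056 0.0727] 0.7 z 0.1049
tab 119 [0.4838 0.4233] [0.0262 0.0092] 89.91 z 0.1695
board 4903 [0.5311 0.0868] [0.1593 0.2754] 12.36 z 0.0599
rail/ z81 462 [0.5398 0.0838] [0.1009 0.2545] 34.43 z 0.0805
vials 6679 [0.5515 0.0709] [0.1007 0.2753] 33.56 z 0.3256
lip 777 [0.4873 0.0695] [0.1459 0.2806] 51.72 z 0.0469
```

View pics/topcrop.png

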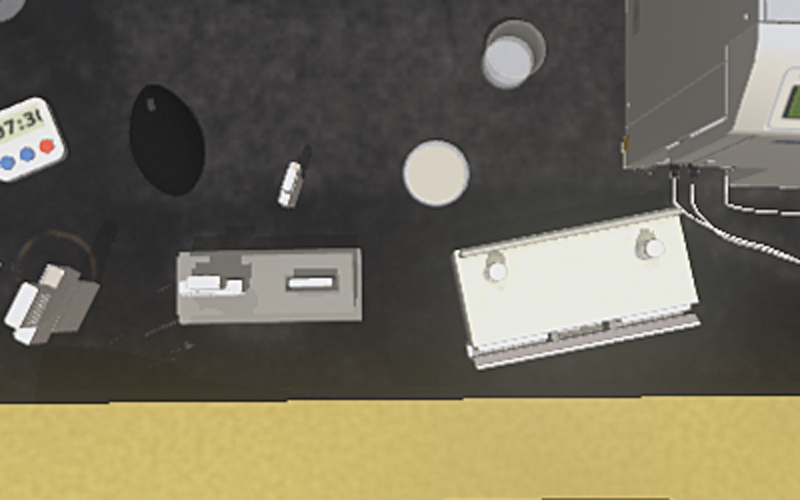

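View pics/sidecrop.png

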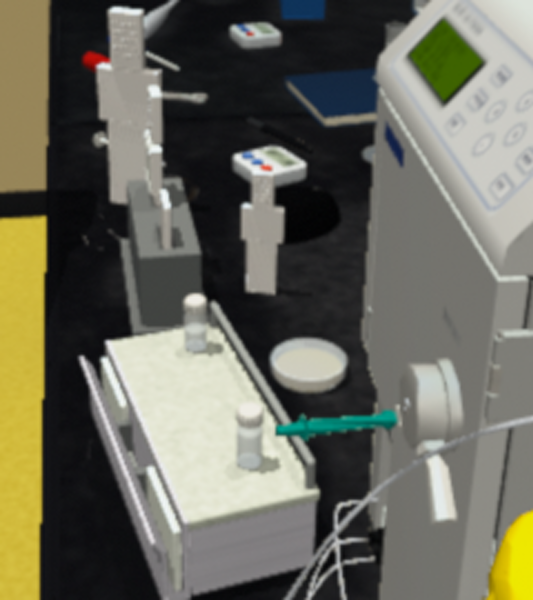

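Run:
```python
from h import *
z=np.load("top0.npz"); K,T,im=z["K"],z["T"],z["im"]; X=cloud(z["d"],K,T)
def rect(m,n):
    m=cv2.morphologyEx(m.astype(np.uint8),cv2.MORPH_OPEN,np.ones((2,2)))>0
    p=X[m][:,:2].astype(np.float32)
    if len(p)<4: return print(n,len(p))
    c,s,a=cv2.minAreaRect(p); print(n,len(p),np.round(c,4),np.round(s,4),round(a,2),"z",np.median(X[m][:,2]).round(4),"xr",np.percentile(p[:,0],[2,98]).round(4),"yr",np.percentile(p[:,1],[2,98]).round(4))
x,y,h=X[...,0],X[...,1],X[...,2]
C=(y>.37)&(y<.47)&(x>.45)&(x<.52)
rect(C&(abs(h-.169)<.004),"tab"); rect(C&(abs(h-.124)<.004),"win124")
rect((y<.37)&(y>.3)&(x>.46)&(x<.51)&(abs(h-.105)<.005),"strip")
S=(y>-.03)&(y<.25)&(x>.38)&(x<.64)
for k,a in {"board":(.06,.003),"rail":(.081,.004),"caps":(.1,.003)}.items(): rect(S&(abs(h-a[0])<a[1])&((y>.0)),k)
u=proj([.485,.42,.12],K,T).astype(int)
a=cv2.resize(im[u[1]-25:u[1]+25,u[0]-35:u[0]+60],None,fx=8,fy=8,interpolation=cv2.INTER_NEAREST)
z=np.load("side0.npz"); u=proj([.485,.42,.12],z["K"],z["T"]).astype(int)
b=cv2.resize(z["im"][u[1]-35:u[1]+65,u[0]-40:u[0]+30],None,fx=5,fy=5,interpolation=cv2.INTER_CUBIC)[:400]
hh=np.zeros((a.shape[0]+0,0,3))
b=cv2.resize(b,None,fx=.5,fy=.5) if False else b
H=max(a.shape[0],b.shape[0]); c=np.zeros((600,800,3),np.uint8); aa=cv2.resize(a,(430,226)); c[:226,:430]=aa; c[:400,440:790]=b; c=c[:400]
cv2.imwrite("pics/confirm.png",c)
```

```text
tab 92 [0.4825 0.4226] [0.0247 0.0085] 89.64 z 0.1691 xr [0.4784 0.4867] yr [0.4105 0.4347]
win124 98 [0.4802 0.4254] [0.0541 0.0093] 89.61 z 0.1221 xr [0.4756 0.4846] yr [0.3984 0.4466]
strip 86 [0.4843 0.3442] [0.0041 0.038 ] 0.57 z 0.1041 xr [0.4822 0.4862] yr [0.3254 0.3585]
board 4244 [0.4862 0.1043] [0.0837 0.2185] 9.2 z nan xr [nan nan] yr [nan nan]
rail 390 [0.5529 0.0333] [0.062  0.1302] 83.86 z nan xr [nan nan] yr [nan nan]
caps 113 [0.5004 0.1158] [0.0138 0.1583] 7.21 z 0.0993 xr [0.4856 0.5149] yr [0.0432 0.1941]
```

View pics/confirm.png

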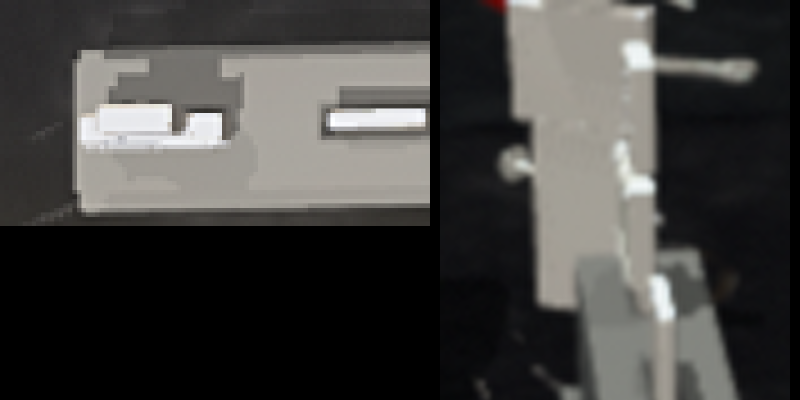

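```bash
cat >> h.py <<'E'
def to(p,yaw):
    """shift (tool axes) and turn to TCP p, tool x at world yaw (deg), pointing down"""
    W=tool(); c,s=np.cos(np.radians(yaw)),np.sin(np.radians(yaw))
    G=np.array([[c,s,0],[s,-c,0],[0,0,-1.]])
    print("MOVE t",(W[:3,:3].T@(np.array(p)-W[:3,3])).round(4),"r",np.degrees(R.from_matrix(W[:3,:3].T@G).as_rotvec()).round(2))
E
python3 - <<'E'
from h import *
to([.4835,.4225,.29],.6)
z=np.load("top0.npz"); X=cloud(z["d"],z["K"],z["T"]); m=(abs(X[...,0]-.47)<.05)&(abs(X[...,1]-.55)<.05); print(np.nanmax(X[m][:,2]))
E
```

```text
MOVE t [-0.0746  0.3306 -0.0587] r [-0.000e+00 -1.000e-02  7.154e+01]
0.20821748108998261
```

Request:
{"fn": "servo_tool", "kwargs": {"motion": [[1, 0, 0, -0.06, 0, 0, 0], [1, -0.07, 0.33, -0.06, 0, 0, 71.5], [1, -0.075, 0.33, -0.06, 0, 0, 71.5], [1, -0.075, 0.33, -0.06, 0, 0, 71.5], [1, -0.075, 0.33, -0.06, 0, 0, 71.5], [1, -0.075, 0.33, -0.06, 0, 0, 71.5], [1, -0.075, 0.33, -0.06, 0, 0, 71.5], [1, -0.075, 0.33, -0.06, 0, 0, 71.5], [1, -0.075, 0.33, -0.06, 0, 0, 71.5], [1, -0.075, 0.33, -0.06, 0, 0, 71.5], [1, -0.075, 0.33, -0.06, 0, 0, 71.5], [1, -0.075, 0.33, -0.06, 0, 0, 71.5]]}}

```text
clock: 2.5
position: [0.4826, 0.4224, 0.2914]
ee_rot: [1.0, 0.006, 0.0, -0.0]
ft_force: [0.2, -0.2, 0.1]
grip_width: 0.996
```

Run:
```python
from h import *
o=monitor.get_obs(); print(o["clock"],o["position"],R.from_quat(o["ee_rot"]).as_matrix()[:2,0],o["joint_pos"])
im,d,K,T=look("wrist"); cv2.imwrite("pics/w1.png",im); np.savez("w1.npz",d=d,K=K,T=T); X=cloud(d,K,T)
print("cam",T[:3,3].round(3),"ax",T[:3,2].round(2))
x,y,h=X[...,0],X[...,1],X[...,2]
for n,c in {"tab":(abs(h-.17)<.004),"win":(abs(h-.124)<.004),"strip":(abs(h-.105)<.004)&(y<.37),"cad":abs(h-.07)<.003}.items():
    m=c&(abs(x-.485)<.05)&(abs(y-.385)<.1); p=X[m][:,:2].astype(np.float32)
    if len(p)>5:
        r=cv2.minAreaRect(p); print(n,len(p),np.round(r[0],4),np.round(r[1],4),round(r[2],2),"xr",np.percentile(p[:,0],[2,98]).round(4),"yr",np.percentile(p[:,1],[2,98]).round(4),X[m][:,2].mean().round(4))
im,d,K,T=look("top"); np.savez("top1.npz",im=im,d=d,K=K,T=T); cv2.imwrite("pics/top1.png",im)
```

```text
2.5 [0.48261626 0.42244077 0.29138243] [0.99992452 0.01228665] [-0.9913637   0.34814265  0.271738    1.33205071 -0.09228312  1.4734669
 -0.71393812]
cam [0.481 0.493 0.434] ax [ 0.   -0.28 -0.96]
tab 401 [0.4838 0.4243] [0.0093 0.0264] 0.64 xr [0.4791 0.4883] yr [0.4123 0.437 ] 0.1693
win 299 [0.4809 0.4247] [0.0116 0.0487] 0.42 xr [0.475  0.4856] yr [0.4022 0.4489] 0.1228
strip 184 [0.485  0.3449] [0.0051 0.0351] 0.74 xr [0.4823 0.4875] yr [0.3281 0.3624] 0.1044
cad 4898 [0.4841 0.3842] [0.0501 0.1494] 0.76 xr [0.4596 0.5082] yr [0.3124 0.4571] 0.0696
```

View pics/w1.png

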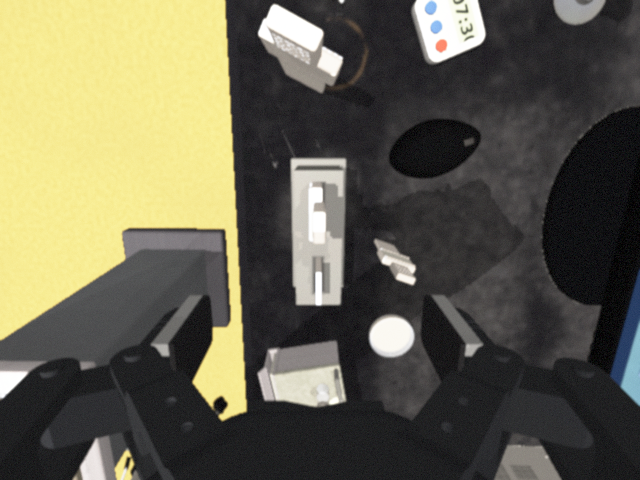

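Run:
```python
from h import *
z=np.load("w1.npz"); X=cloud(z["d"],z["K"],z["T"])
for u,v in [(180,270),(130,235),(220,235),(222,320),(100,320),(20,380)]: print((u,v),X[v,u].round(3))
z=np.load("top1.npz"); K,T,im=z["K"],z["T"],z["im"]; X=cloud(z["d"],K,T)
x,y,h=X[...,0],X[...,1],X[...,2]
S=(y>0)&(y<.235)&(x>.38)&(x<.6)&~np.isnan(h)
for n,a,t in [("board",.06,.003),("rail",.081,.004),("caps",.1,.003),("lip",.048,.006)]:
    m=(S&(abs(h-a)<t)).astype(np.uint8); k,l,st,ce=cv2.connectedComponentsWithStats(m)
    for i in range(1,k):
        if st[i,4]>15:
            p=X[l==i][:,:2].astype(np.float32); r=cv2.minAreaRect(p); print(n,len(p),np.round(r[0],4),np.round(r[1],4),round(r[2],2),"z",X[l==i][:,2].mean().round(4),"px",ce[i].round())
c=im[255:345,345:490]; cv2.imwrite("pics/shelf.png",cv2.resize(c,None,fx=5.5,fy=5.5,interpolation=cv2.INTER_CUBIC))
to([.4835,.4240,.133],.6)
```

```text
(180, 270) [ 0.098  0.12  -0.508]
(130, 235) [-0.135  0.167 -0.699]
(220, 235) [ 0.164  0.17  -0.701]
(222, 320) [ 0.151 -0.147 -0.703]
(100, 320) [ 0.038  0.12  -0.223]
(20, 380) [0.408 0.434 0.359]
board 4440 [0.4892 0.1149] [0.0846 0.2005] 10.47 z 0.0599 px [418. 290.]
rail 370 [0.5263 0.1219] [0.0059 0.1935] 10.6 z 0.0804 px [416. 265.]
caps 65 [0.5107 0.0564] [0.0154 0.0141] 13.77 z 0.0998 px [457. 274.]
caps 66 [0.4931 0.1882] [0.0155 0.0134] 89.66 z 0.0998 px [378. 285.]
lip 91 [0.4568 0.0435] [0.0043 0.0617] 10.56 z 0.0495 px [458. 306.]
lip 586 [0.4341 0.1051] [0.0121 0.1989] 10.83 z 0.0477 px [423. 320.]
lip 90 [0.4331 0.1701] [0.0042 0.0605] 10.7 z 0.0498 px [386. 320.]
MOVE t [ 0.0008 -0.0016  0.1583] r [-0.01  0.    0.07]
```

View pics/shelf.png

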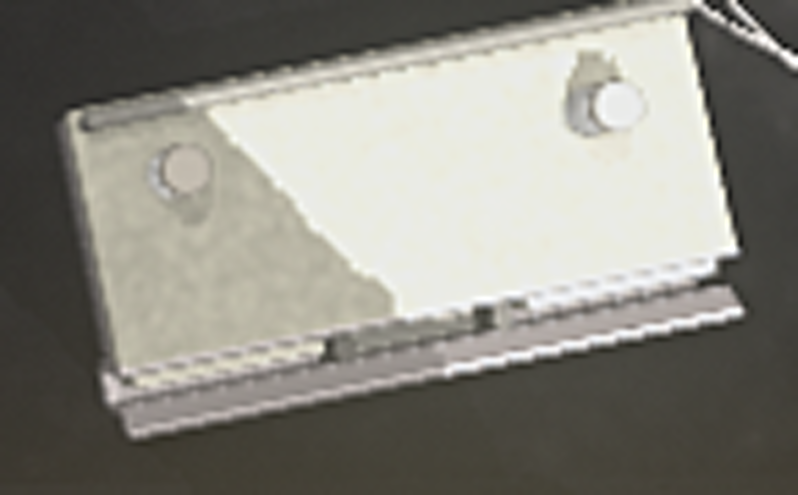

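Request:
{"fn": "servo_tool", "kwargs": {"motion": [[1, 0.001, -0.0015, 0.05, 0, 0, 0], [1, 0.001, -0.0015, 0.1, 0, 0, 0], [0.7, 0.001, -0.0015, 0.135, 0, 0, 0], [0.6, 0.001, -0.0015, 0.158, 0, 0, 0], [0.6, 0.001, -0.0015, 0.158, 0, 0, 0], [0.4, 0.001, -0.0015, 0.158, 0, 0, 0], [0.2, 0.001, -0.0015, 0.158, 0, 0, 0], [0, 0.001, -0.0015, 0.158, 0, 0, 0], [0, 0.001, -0.0015, 0.158, 0, 0, 0], [0, 0.001, -0.0015, 0.158, 0, 0, 0], [0, 0.001, -0.0015, 0.158, 0, 0, 0], [0, 0.001, -0.0015, 0.158, 0, 0, 0]], "grip_force": 70}}

```text
clock: 4.1
position: [0.4843, 0.4243, 0.1347]
ee_rot: [1.0, 0.006, 0.001, -0.001]
ft_force: [-0.4, 0.4, 6.1]
grip_width: 0.107
```

Request:
{"fn": "servo_tool", "kwargs": {"motion": [[0, 0, 0, -0.02, 0, 0, 0], [0, 0, 0, -0.05, 0, 0, 0], [0, 0, 0, -0.09, 0, 0, 0], [0, 0, 0, -0.13, 0, 0, 0], [0, 0, 0, -0.15, 0, 0, 0], [0, 0, 0, -0.15, 0, 0, 0], [0, 0, 0, -0.15, 0, 0, 0]]}}

```text
clock: 4.97
position: [0.4834, 0.4235, 0.2825]
ee_rot: [1.0, 0.006, -0.0, 0.0]
ft_force: [0.1, -0.2, -1.1]
grip_width: 0.106
```

Run:
```python
from h import *
o=monitor.get_obs(); print(o["clock"],o["position"],o["grip_width"],o["ft_force"])
to([.445,.05,.285],10.6)
```

```text
4.975 [0.48343614 0.42351178 0.28249932] 0.1056684360792496 [ 0.1028506  -0.15678049 -1.13733409]
MOVE t [-0.0426  0.3731 -0.0022] r [ 0.04  0.06 -9.96]
```

Request:
{"fn": "servo_tool", "kwargs": {"motion": [[0, -0.005, 0.04, 0, 0, 0, -1], [0, -0.01, 0.09, 0, 0, 0, -3], [0, -0.018, 0.15, 0, 0, 0, -5], [0, -0.025, 0.21, 0, 0, 0, -7], [0, -0.032, 0.27, 0, 0, 0, -9], [0, -0.038, 0.32, 0, 0, 0, -10], [0, -0.042, 0.355, 0, 0, 0, -10], [0, -0.042, 0.373, 0, 0, 0, -10], [0, -0.042, 0.373, 0, 0, 0, -10], [0, -0.042, 0.373, 0, 0, 0, -10], [0, -0.042, 0.373, 0, 0, 0, -10], [0, -0.042, 0.373, 0, 0, 0, -10]]}}

```text
clock: 6.48
position: [0.4459, 0.0511, 0.2832]
ee_rot: [0.996, 0.093, -0.0, 0.0]
ft_force: [0.2, -1.1, 0.4]
grip_width: 0.106
```

Run:
```python
from h import *
o=monitor.get_obs(); print(o["clock"],o["position"],R.from_quat(o["ee_rot"]).as_matrix()[:,0],o["ft_force"],o["grip_width"])
im,d,K,T=look("wrist"); np.savez("w2.npz",im=im,d=d,K=K,T=T); cv2.imwrite("pics/w2.png",im)
for t in ["pocket_mouth","label_holder"]:
    for b in models.boxes_of("wrist",t)[:2]: print(t,b["confidence"],w(b["point"],T).round(4),proj(w(b["point"],T),K,T).round())
X=cloud(d,K,T); print([proj(p,K,T).round() for p in [[.443,.107,.04]]])
```

```text
6.475 [0.44593526 0.05106377 0.2831506 ] [ 9.82596146e-01  1.85754516e-01 -2.73324682e-04] [ 0.23680014 -1.0851146   0.41911877] 0.1059159670381083
pocket_mouth 0.8 [0.4741 0.1249 0.0581] [358. 139.]
label_holder 0.6 [0.4478 0.0621 0.3024] [328. 301.]
[array([324., 151.])]
```

View pics/w2.png

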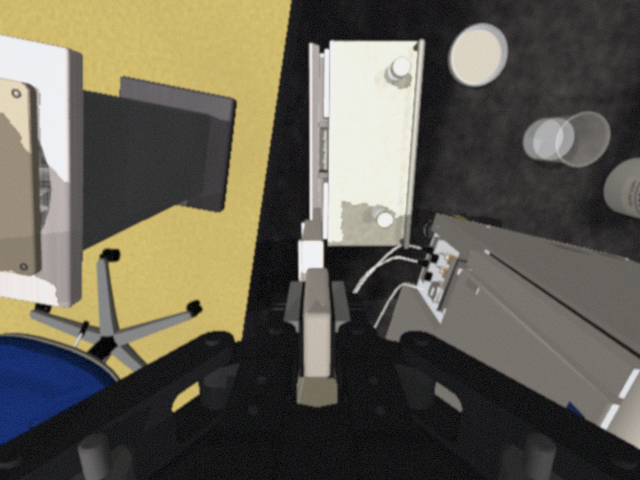

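Run:
```python
from h import *
z=np.load("w2.npz"); K,T,im=z["K"],z["T"],z["im"]; X=cloud(z["d"],K,T); g=cv2.cvtColor(im,cv2.COLOR_BGR2GRAY)
m=(abs(X[...,2]-.06)<.003)&(X[...,0]>.4)&(X[...,0]<.56)&(X[...,1]>0)&(X[...,1]<.25)
k,l,st,ce=cv2.connectedComponentsWithStats(m.astype(np.uint8)); i=1+st[1:,4].argmax()
r=cv2.minAreaRect(X[l==i][:,:2].astype(np.float32)); print("board",np.round(r[0],4),np.round(r[1],4),r[2])
a=np.radians(10.7); ex=np.array([np.cos(a),np.sin(a)]); ey=np.array([-ex[1],ex[0]]); o=np.array([.4427,.1065])
Y=X[...,:2]-o; sx=Y@ex; sy=Y@ey; h=X[...,2]
for v in (80,148,152,190):
    print("row",v); print(" ".join(f"{u}:{sx[v,u]*1e3:.1f}/{h[v,u]*1e3:.0f}/{g[v,u]}" for u in range(308,334)))
for u in (321,323,325): print("col",u," ".join(f"{v}:{sy[v,u]*1e3:.0f}/{h[v,u]*1e3:.0f}/{g[v,u]}" for v in range(108,192,2)))
# board y extents
b=(l==i); print("board sx",np.percentile(sx[b],[.5,99.5]),"sy",np.percentile(sy[b],[.5,99.5]))
m=(abs(h-.05)<.004)&(sx<-.004)&(sx>-.03)&(abs(sy)<.13); print("lip sy",np.percentile(sy[m],[1,99]),"sx",np.percentile(sx[m],[1,99]))
# held holder
for lo,hi in ((.28,.298),(.325,.34)):
    m=(h>lo)&(h<hi)&(abs(sx)<.03)&(X[...,1]<.11)&(X[...,1]>.0); print("held",m.sum(),np.nanpercentile(X[m],[2,50,98],axis=0).round(4).tolist())
cv2.imwrite("pics/w2c.png",cv2.resize(im[30:430,280:380],None,fx=1.5,fy=1.5)); 
cv2.imwrite("pics/pocket.png",cv2.resize(im[95:205,295:345],None,fx=5.4,fy=5.4,interpolation=cv2.INTER_CUBIC))
```

```text
board [0.4869 0.1159] [0.0818 0.1994] 10.66263484954834
row 80
308:-17.2/0/70 309:-15.1/51/152 310:-14.1/50/218 311:-13.2/51/225 312:-12.2/51/194 313:-11.2/50/173 314:-10.2/48/171 315:-9.3/46/168 316:-8.3/43/173 317:-7.3/44/173 318:-6.3/42/171 319:-5.0/3/170 320:-3.9/3/174 321:-2.8/3/171 322:-1.7/2/161 323:-0.6/4/171 324:-0.4/48/210 325:0.5/50/233 326:1.6/49/240 327:2.5/50/240 328:3.5/49/228 329:4.3/54/200 330:5.1/61/223 331:6.0/60/238 332:7.1/58/240 333:7.9/60/239
row 148
308:-17.6/-0/57 309:-16.5/-1/138 310:-14.4/51/213 311:-13.3/52/227 312:-12.4/49/200 313:-11.3/48/173 314:-10.3/47/170 315:-9.3/45/170 316:-8.2/45/172 317:-7.2/41/173 318:-6.1/42/162 319:-4.9/16/143 320:-3.8/19/127 321:-2.7/18/122 322:-1.6/19/134 323:-0.5/20/158 324:0.7/20/185 325:1.8/19/194 326:2.9/19/174 327:4.3/9/143 328:4.3/46/156 329:4.9/58/223 330:5.8/60/237 331:6.9/59/240 332:7.8/60/239 333:8.8/60/238
row 152
308:-17.6/-0/51 309:-16.4/1/136 310:-14.4/52/213 311:-13.4/50/227 312:-12.3/51/201 313:-11.3/49/171 314:-10.3/49/169 315:-9.3/46/171 316:-8.2/44/170 317:-7.2/43/169 318:-6.1/42/160 319:-4.9/19/143 320:-3
[... 2027 characters left out ...]
6:15/20/192 138:13/20/186 140:11/20/175 142:9/18/180 144:7/20/188 146:5/19/185 148:2/19/194 150:0/18/192 152:-2/20/178 154:-4/19/190 156:-6/19/189 158:-8/20/188 160:-11/19/194 162:-13/21/191 164:-15/19/182 166:-17/20/188 168:-19/20/173 170:-22/12/98 172:-22/36/102 174:-24/43/150 176:-26/43/151 178:-28/42/124 180:-32/24/122 182:-32/43/171 184:-34/49/236 186:-35/51/241 188:-38/49/240 190:-40/49/240
board sx [0.00463063 0.08543822] sy [-0.09719248  0.09934239]
lip sy [-0.0674112   0.09909269] sx [-0.01518271 -0.00925394]
held 1017 [[0.4274, 0.0553, 0.2813], [0.4427, 0.0631, 0.2924], [0.4604, 0.0647, 0.2978]]
held 6001 [[0.4248, 0.045, 0.3258], [0.4602, 0.0621, 0.3351], [0.4814, 0.0705, 0.3398]]
```

View pics/pocket.png

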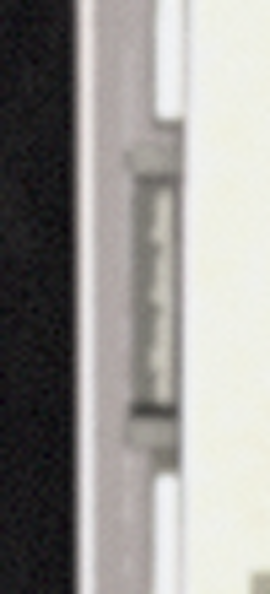

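Run:
```python
from h import *
z=np.load("w2.npz"); K,T,im=z["K"],z["T"],z["im"]; X=cloud(z["d"],K,T); W=tool()
P=(X-W[:3,3])@W[:3,:3]
g=cv2.cvtColor(im,cv2.COLOR_BGR2GRAY)
R0=(abs(P[...,0])<.03)&(abs(P[...,1])<.04)&(g>110)
for n,lo,hi in (("tabtop",-.045,-.03),("wintop",.004,.016),("all",-.03,.0)):
    m=R0&(P[...,2]>lo)&(P[...,2]<hi)
    k,l,st,ce=cv2.connectedComponentsWithStats(m.astype(np.uint8))
    for i in range(1,k):
        if st[i,4]>30: q=P[l==i]; print(n,st[i],np.percentile(q,[2,50,98],axis=0).round(4).tolist())
to([.4421,.1072,.2832],10.66); to([.4421,.1072,.2],10.66)
```

```text
tabtop [ 304  307   26   71 1784] [[-0.0049, -0.0138, -0.0359], [-0.0007, -0.0028, -0.0346], [0.0037, 0.0108, -0.031]]
tabtop [336 321   7  10  35] [[0.0059, -0.0122, -0.0375], [0.0065, -0.0113, -0.0367], [0.008, -0.0093, -0.0355]]
wintop [298 238  28  44 862] [[-0.0088, -0.0257, 0.0055], [-0.0036, -0.0181, 0.0114], [0.0019, -0.0069, 0.015]]
all [304 275  25  35 730] [[-0.0051, -0.0142, -0.0295], [-0.0008, -0.0136, -0.0174], [0.0034, -0.0128, -0.001]]
MOVE t [ 0.0067 -0.0563  0.0001] r [-0.  0. -0.]
MOVE t [ 0.0067 -0.0563  0.0833] r [-0.  0. -0.]
```

Request:
{"fn": "servo_tool", "kwargs": {"motion": [[0, 0.0037, -0.028, 0, 0, 0, 0], [0, 0.0074, -0.0553, 0, 0, 0, 0], [0, 0.0074, -0.0553, 0.03, 0, 0, 0], [0, 0.0074, -0.0553, 0.06, 0, 0, 0], [0, 0.0074, -0.0553, 0.085, 0, 0, 0], [0, 0.0074, -0.0553, 0.085, 0, 0, 0], [0, 0.0074, -0.0553, 0.085, 0, 0, 0], [0, 0.0074, -0.0553, 0.085, 0, 0, 0]]}}

```text
clock: 7.62
position: [0.4436, 0.1063, 0.1995]
ee_rot: [0.996, 0.093, 0.001, -0.0]
ft_force: [0.3, 0.9, -0.3]
grip_width: 0.107
```

Run:
```python
from h import *
o=monitor.get_obs(); print(o["clock"],o["position"],o["ft_force"],o["grip_width"])
im,d,K,T=look("side"); np.savez("s2.npz",im=im,d=d,K=K,T=T)
i2,d2,K2,T2=look("wrist"); np.savez("w3.npz",im=i2,d=d2,K=K2,T=T2)
u=proj([.4421,.107,.1],K,T).astype(int); a=cv2.resize(im[u[1]-60:u[1]+60,u[0]-45:u[0]+75],(480,480),interpolation=cv2.INTER_CUBIC)
u=proj([.4421,.107,.1],K2,T2).astype(int); print(u); b=cv2.resize(i2[max(u[1]-190,0):u[1]+110,u[0]-90:u[0]+90],(288,480),interpolation=cv2.INTER_CUBIC)
cv2.imwrite("pics/c3.png",np.hstack([a,b]))
```

```text
7.625 [0.44361257 0.10631668 0.19945077] [ 0.26513094  0.94771003 -0.26453527] 0.10744493712559232
[315 238]
```

View pics/c3.png

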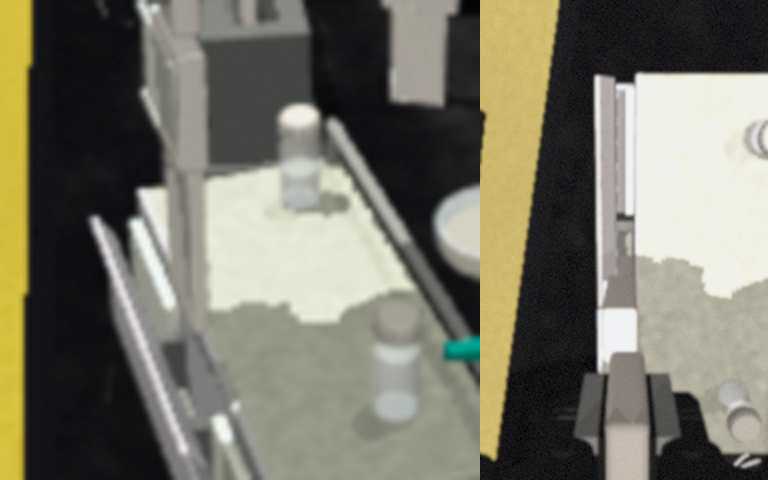

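Run:
```python
from h import *
z=np.load("s2.npz"); K,T,im=z["K"],z["T"],z["im"]; X=cloud(z["d"],K,T)
a=np.radians(10.66); ex=np.array([np.cos(a),np.sin(a)]); ey=np.array([-ex[1],ex[0]]); o=np.array([.4421,.1072])
Y=X[...,:2]-o; sx=Y@ex; sy=Y@ey; h=X[...,2]
for lo,hi in ((.08,.09),(.09,.1),(.1,.11),(.115,.125),(.125,.14),(.15,.165)):
    m=(h>lo)&(h<hi)&(abs(sx)<.015)&(abs(sy)<.032); print(lo,m.sum(),"sx",(1e3*np.percentile(sx[m],[3,50,97])).round(1),"sy",(1e3*np.percentile(sy[m],[3,50,97])).round(1))
m=(abs(h-.06)<.003)&(abs(sy)<.1)&(sx>0)&(sx<.095); print("board front sx",1e3*np.percentile(sx[m],[.5,99.5]),"sy",1e3*np.percentile(sy[m],[.5,99.5]))
m=(abs(h-.05)<.003)&(abs(sy)<.1)&(sx<-.006)&(sx>-.03); print("lip sx",1e3*np.percentile(sx[m],[1,50,99]),"sy",1e3*np.percentile(sy[m],[1,99]))
to([.4421,.1072,.2],10.66)
```

```text
0.08 59 sx [-2.4 -1.9  3.6] sy [-20.2 -14.4  15.3]
0.09 53 sx [-2.4 -1.9  2.7] sy [-20.3 -15.   13.4]
0.1 58 sx [-2.4 -1.9  2.7] sy [-21.4 -16.2  12.3]
0.115 60 sx [-2.5 -1.9  3.2] sy [-20.8 -15.2  11.4]
0.125 78 sx [-2.5 -1.8  3.7] sy [-20.4 -17.7  13.8]
0.15 153 sx [-7.9 -6.5  2.3] sy [-27.4 -22.1  15.7]
board front sx [ 4.54140176 88.59301707] sy [-99.71249074  95.77794832]
lip sx [-15.04147988 -12.44636365  -8.8620755 ] sy [-98.90467311  94.92189022]
MOVE t [-0.0011 -0.0012 -0.0009] r [-0.03 -0.07 -0.03]
```

Request:
{"fn": "servo_tool", "kwargs": {"motion": [[0, -0.0011, -0.0012, 0, 0, 0, 0], [0, -0.0011, -0.0012, 0.01, 0, 0, 0], [0, -0.0011, -0.0012, 0.02, 0, 0, 0], [0, -0.0011, -0.0012, 0.03, 0, 0, 0], [0, -0.0011, -0.0012, 0.04, 0, 0, 0], [0, -0.0011, -0.0012, 0.05, 0, 0, 0], [0, -0.0011, -0.0012, 0.05, 0, 0, 0]], "grip_force": 100}}

```text
clock: 8.6
position: [0.4413, 0.1068, 0.1475]
ee_rot: [0.996, 0.093, -0.001, 0.0]
ft_force: [-0.1, 0.1, -0.7]
grip_width: 0.104
```

Request:
{"fn": "servo_tool", "kwargs": {"motion": [[0, 0, 0, 0.004, 0, 0, 0], [0, 0, 0, 0.007, 0, 0, 0], [0, 0, 0, 0.01, 0, 0, 0], [0, 0, 0, 0.013, 0, 0, 0], [0, 0, 0, 0.015, 0, 0, 0], [0, 0, 0, 0.015, 0, 0, 0], [0, 0, 0, 0.015, 0, 0, 0]]}}

```text
clock: 9.48
position: [0.4426, 0.1073, 0.1346]
ee_rot: [0.996, 0.093, 0.001, -0.001]
ft_force: [-1.8, -0.6, 13.4]
grip_width: 0.101
```

Request:
{"fn": "servo_tool", "kwargs": {"motion": [[0, 0, 0, 0.001, 0, 0, 0], [0, 0, 0, 0.002, 0, 0, 0], [0, 0, 0, 0.003, 0, 0, 0], [0, 0, 0, 0.003, 0, 0, 0], [0, 0, 0, 0.003, 0, 0, 0], [0, 0, 0, 0.003, 0, 0, 0]]}}

```text
clock: 10.22
position: [0.4438, 0.1077, 0.1344]
ee_rot: [0.996, 0.093, 0.002, -0.001]
ft_force: [-9.1, -3.7, 42.2]
grip_width: 0.102
```

Run:
```python
from h import *
o=monitor.get_obs(); print(o["clock"],o["position"],o["ft_force"],o["torque"],o["grip_width"])
im,d,K,T=look("side"); im2,d2,K2,T2=look("wrist")
X=cloud(d,K,T)
a=np.radians(10.66); ex=np.array([np.cos(a),np.sin(a)]); ey=np.array([-ex[1],ex[0]]); oo=np.array([.4421,.1072])
Y=X[...,:2]-oo; sx=Y@ex; sy=Y@ey; h=X[...,2]
for lo,hi in ((.055,.062),(.065,.075),(.09,.1),(.1,.115)):
    m=(h>lo)&(h<hi)&(abs(sx)<.015)&(abs(sy)<.032); print(lo,m.sum(),"sx",(1e3*np.percentile(sx[m],[3,50,97])).round(1),"sy",(1e3*np.percentile(sy[m],[3,50,97])).round(1))
X2=cloud(d2,K2,T2); W=tool(); P=(X2-W[:3,3])@W[:3,:3]; g=cv2.cvtColor(im2,cv2.COLOR_BGR2GRAY)
for lo,hi in ((-.045,-.03),(.003,.018)):
    m=(abs(P[...,0])<.012)&(abs(P[...,1])<.04)&(g>110)&(P[...,2]>lo)&(P[...,2]<hi); print("tool",np.percentile(P[m],[2,50,98],axis=0).round(4).tolist(),"worldz",np.percentile(X2[m][:,2],[10,50,90]).round(4))
u=proj([.4421,.107,.08],K,T).astype(int); cv2.imwrite("pics/c4.png",cv2.resize(im[u[1]-65:u[1]+65,u[0]-50:u[0]+110],None,fx=4.5,fy=4.5,interpolation=cv2.INTER_CUBIC))
```

```text
10.225 [0.44381423 0.10770597 0.1343507 ] [-9.11436504 -3.74840476 42.24792436] [-1.34836816  3.27549291 -0.05243819] 0.10193607863527696
0.055 149 sx [-3.3  7.8 14.6] sy [-31.1 -15.3  13. ]
0.065 36 sx [-3.4 -1.6  2. ] sy [-19.8 -17.9   7.4]
0.09 86 sx [-7.6 -6.3  2.5] sy [-26.4 -22.7  16. ]
0.1 130 sx [-7.5 -6.6  2.8] sy [-26.4 -23.7  14.9]
tool [[-0.0069, -0.0134, -0.0369], [-0.0005, -0.0033, -0.0348], [0.0055, 0.011, -0.0312]] worldz [0.168  0.1691 0.17  ]
tool [[-0.0095, -0.0252, 0.0043], [-0.0041, -0.0175, 0.0113], [0.0019, -0.0064, 0.0163]] worldz [0.1201 0.1231 0.1258]
```

View pics/c4.png

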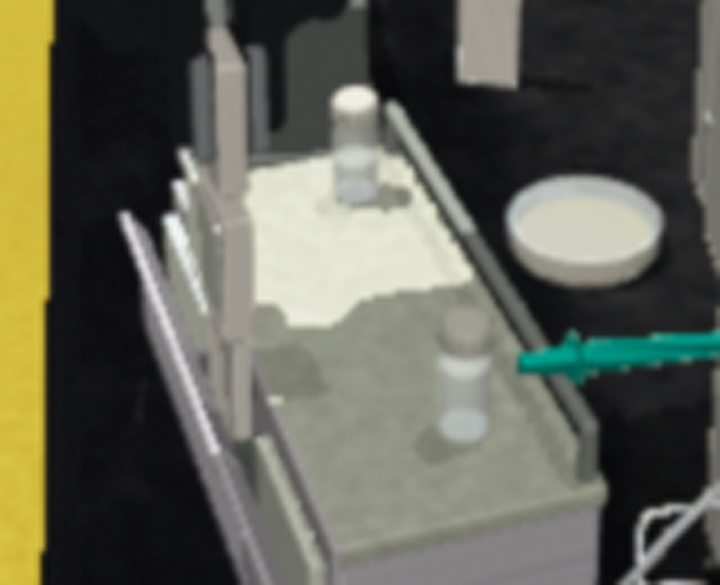

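Request:
{"fn": "servo_tool", "kwargs": {"motion": [[0, 0, 0, -0.001, 0, 0, 0], [0, 0, 0, -0.0015, 0, 0, 0], [0, 0, 0, -0.0015, 0, 0, 0], [0, 0, 0, -0.0015, 0, 0, 0], [0, 0, 0, -0.0015, 0, 0, 0], [0, 0, 0, -0.0015, 0, 0, 0]]}}

```text
clock: 11.08
position: [0.4431, 0.1075, 0.1345]
ee_rot: [0.996, 0.093, 0.001, -0.001]
ft_force: [-6.3, -2.7, 27.3]
grip_width: 0.104
```

```bash
python3 -c "
from h import *
o=monitor.get_obs(); print(o['clock'],o['position'],o['ft_force'],o['grip_width']); print(ticket.hand_in())"
```

```text
11.075 [0.44311453 0.10745605 0.13445735] [-6.30774856 -2.67034274 27.33961179] 0.10358817645608016
the job is handed in; nothing more can be done
None
```

I pulled the middle-sized label holder straight up out of the caddy and turned it about 10° to match the shelf. It is now pressed into the middle pocket behind the lip, label side out, and I handed the job in at 11.1 s while still holding it down.

- **Pressed home:** the last push raised the force from 13 N to 42 N while the tool hardly moved (0.1346 to 0.1344 m), so the bar is on its stop. I then eased off to 27 N, against about 12 N from the spring. The top of the tab read 0.169 m, which puts the lower edge at about 10 mm.
- **Position:** in the side camera, taken at 42 N, the blade was within about 1 mm of the gap's middle plane and about 2 mm off sideways. The tool tilt was under about 0.005 rad.
- **Small disagreement:** before insertion, the wrist-camera correction and the tool-pose target differed by about 1 mm. The side camera agreed with the tool-pose target, so I used that. At the end about 7 N of sideways force remained, and the tool had shifted about 1 mm towards the shelf.
- **Other objects:** both vials and the petri dish stood in place in the last picture. I did not re-measure the plain strip or the beaker at the end, but no contact showed in the force readings.

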